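# Load the stone tumbler and hold its clamp arm ready

## Robot

A 6-joint arm with a two-finger parallel gripper is mounted at the origin on the work surface. World frame = base frame: x ahead of the robot, y to its left, z up, the work surface at z = 0. Lengths are in m, angles in rad, forces in N, time in s.
With the tool pointing down it reaches from about 0.425 to 0.95 m from the base axis. Payload 3.5 kg.
Tool frame: the origin (TCP) lies on the centre line of the jaws, within the pads' length; the fingertips stand 22 mm ahead of it and the grasp point (between the pads) lies 3 mm ahead of it; z points along the fingers, y is the line along which they close (so a half turn about z gives the same grasp; the last joint's range is limited). The gripper opens to 85 mm and grips with 20 to 120 N. Pads are 22 mm wide; open, the fingers measure 114 mm over their backs; the gripper's body (76 mm by 85 mm) begins 54 mm behind the grasp point. The pads swing forward as they close: fully open they stand 13 mm farther back than shut.
Start: joints at [1.03, 0.286, 1.577, -0, 1.279, -0.15], TCP at [0.257, 0.624, 0.253] pointing down, gripper open.
Joint ranges: [-2.77, 2.77], [-0.9, 2.22], [0.21, 2.48], [-1.53, 4.67], [0.24, 2.81], [-2.84, 2.84]. Speed limits (rad/s): [2.79, 2.79, 3.14, 3.14, 3.14, 3.14].

## Interface

Orientations are given as [roll, pitch, yaw] about the fixed x, y, z axes, in that order (R = Rz(yaw) Ry(pitch) Rx(roll)).
In Python, from cell import robot gives the robot as it stands. The module is installed in compiled form; this text tells all that it offers.
- The arm moves only by the shell command python3 -m creep 'ROWS' [OPENING] [FORCE]. ROWS is JSON, a list of rows, each a list of 6 numbers: the shift along the tool's x, y, z each as a share of 300 mm, from -1 to 1, then the turn, a rotation vector about the tool's x, y, z each as a share of 45 degrees, from -1 to 1. In form: [[dx, dy, dz, wx, wy, wz], ...]. A call has 1 to 8 rows; each row shifts and turns the commanded pose from where the row before left it, along the tool's axes as they then stand; what a row does not reach is not made up. A row lasts 1/10 s, in which the tool goes at most 50 mm and 8.59 degrees, less where a joint would pass 70% of its speed; a pose out of reach is approached as far as the arm can. A call with a number of a shift or a turn outside -1 to 1 is refused whole. A call with a gripper value outside its range is refused whole. OPENING is the finger opening in mm, from 0 to 85.4, set as the call begins (- or left out, the last holds). The fingers move at their own pace and stop on an object; FORCE is the grip in N (left out, the last holds). Time passes only in rows, so rows that do not move let the fingers close. It gives the time, the measured TCP pose, the force, the opening and the grip force at its end, in the units of the state.
- robot.sense(): the state, without advancing time (a new reading comes with each control period).
- robot.read_camera(name): name is "side" or "top"; returns a dict with "color" (420x560x3 uint8, red, green, blue), "mtx" (3x3 intrinsics, pixels), "position" and "orientation" of the camera in the world. Camera axes: x right, y down, z forward; pixel columns grow to the right and rows downward; lengths in m; the calibration is good to about 2 mm. A picture is of the moment at which its call begins. There is no depth.
- robot.finish_job(): hands the job in; it is judged then, once.
Trained networks look in the newest picture that a camera, given by its name, has taken for a name from the list of things; names that differ only in an ending like _2 or _b are one class to them, and where a whole thing is asked for, a point or a joint stands for the part that bears it (a point fixed in the world has none). Each returns a list of dicts, best first, with "score" (0 to 1); they miss things now and then, are a little off and sometimes report something else, mostly with a low value. They report only what shows in the picture. A call takes as long as a camera call. They do not tell look-alikes from the thing itself.
- robot.regions_of(camera, query): "region" (420x560 bool, what is visible of it) and "position" ([column, row] in pixels, amid what is visible of it).
The state is a dict: "clock": time; "joint_positions": joint angles; "joint_vel": joint speeds; "joint_efforts": joint torques, N m; "tool_pos": TCP position; "ee_rot": TCP orientation; "force": force on the tool from outside, world axes, zero at the start; "ft_torque": the same for the moment, N m; "width": finger opening in m; "grasp_force": force on a finger pad.
Only numpy, scipy, OpenCV 4.12 (cv2) and the standard library are available. Lean on these libraries where they do the work, as an engineer would, in place of code of your own. Each camera call takes 0.05 s, during which the arm holds its last target. There are 200 camera calls.

## Task

Lower the green and the amber stone gently into the open black barrel without dropping them; leave the rough grey stone and everything else on the bench where it is. Then pick up the cast clamp arm by its balance point (the yellow band). Finish while holding it still and level about 6 cm above the rim of the barrel, touching nothing, its heavy round boss over the middle of the barrel and its small eye over the stand's post.

Things in the scene. Friction and masses are not known exactly. Their poses are not given: they have to be found in the camera images.
- stand: Fixed red loading stand with a black rubber barrel upright on a round foot plate (200 mm across, 15 mm thick), open at the top, and a metal clamp post at the end of a 60 mm wide tongue. Barrel: 186 mm outside, 176 mm inside diameter, rim 87 mm and cushioned inner floor 27 mm above the table (it gives 1 mm per 2.5 N, at most 6 mm). Origin on the table under the barrel's axis; x points to the post, z up.
- mouth (a point): Centre of the barrel's mouth, at rim height (87 mm above the table); axes as the stand's.
- post (a point): Top of the clamp post's brass stud, 89 mm above the table, 165 mm from the barrel's axis along the stand's x. The post is 24 mm thick.
- clamp: Loose cast aluminium-coloured clamp arm of about 0.5 kg, 200 mm long, lying flat: heavy round boss (44 mm across, 32 mm tall, brass cap on top 4 mm more) at one end, small round eye (26 mm across, 28 mm tall) at the other, joined by a bar 16 mm wide whose underside is 10 mm and top 28 mm above the underside of the arm. Origin at the centre of the boss's underside; x along the bar to the eye, z up.
- boss (a point): Centre of the boss's underside (the clamp arm's origin).
- eye (a point): Centre of the eye's underside, 165 mm from the boss along the arm's x.
- balance (a point): Balance point (centre of mass) of the clamp arm, 50 mm from the boss's axis along the arm's x, in the middle of the bar's section, 19 mm above the underside, marked by a 10 mm wide yellow band round the bar. Axes as the arm's.
- stone_green: Green polished pebble, 44 mm across at its widest (16 to 24 mm above its foot), 40 mm tall, about 0.09 kg, standing on a 26 mm wide flat foot. Origin at the centre of its foot, z up its axis. It goes into the barrel.
- stone_amber: Amber (orange) polished pebble, 44 mm across at its widest (16 to 24 mm above its foot), 40 mm tall, about 0.09 kg, standing on a 26 mm wide flat foot. Origin at the centre of its foot, z up its axis. It goes into the barrel.
- stone_green_c (a point): Centre of the green stone, 20 mm above its foot.
- stone_amber_c (a point): Centre of the amber stone, 20 mm above its foot.
- stone_rough: Rough grey pebble, 44 mm across at its widest (16 to 24 mm above its foot), 40 mm tall, about 0.09 kg, standing on a 26 mm wide flat foot. Origin at the centre of its foot, z up its axis. It stays where it is.
- tumbler_cup: White plastic cup, 90 mm across, 110 mm tall, to be left alone; origin under its centre.
- jar: Glass jar with a blue cap, 64 mm across, 90 mm tall, to be left alone; origin under its centre.
- wrench: Steel wrench, 160 mm long, lying flat, to be left alone; origin under its middle, x along it.
Not all that is in view belongs to the job. Several things have the shape of the stone_amber; the one meant has the colours described above. There is more than one size of the clamp; the job needs the larger.

How it is judged:
On the way, in this order (a step that is already met when the one before it is completed fails the run):
1. both polished stones lie in the barrel, let go, while the clamp arm still lies on the table (horizontal distance between each of stone_green_c, stone_amber_c and mouth below 0.078 m and z of each of stone_green_c, stone_amber_c in the frame of mouth below -0.005 m and contact force between the fingers and stone_green below 0.2 N and contact force between the fingers and stone_amber below 0.2 N and linear speed of each of stone_green, stone_amber below 0.05 m/s and height (world z) of clamp below 0.01 m), for 0.2 s.
2. the clamp arm is lifted clear of the table, gripped at its balance point (x of the grasp point in the frame of balance between -0.022 and 0.022 m and height (world z) of each of boss, eye above 0.03 m and contact force between the fingers and clamp above 2 N), for 0.2 s.
At the end, for the whole second after the job is handed in: Both polished stones in the barrel, let go; bystanders within 30 mm; clamp arm held still by the fingers alone, within 22 mm of its balance point, level within 7 deg, underside 30-100 mm above the rim, boss within 25 mm of the barrel axis and eye within 30 mm of the post from above (horizontal distance between each of stone_green_c, stone_amber_c and mouth below 0.078 m and z of each of stone_green_c, stone_amber_c in the frame of mouth below -0.005 m and contact force between the fingers and stone_green below 0.2 N and contact force between the fingers and stone_amber below 0.2 N and x of the grasp point in the frame of balance between -0.022 and 0.022 m and angle between clamp's own z axis and vertical below 0.12 rad and horizontal distance between boss and mouth below 0.025 m and horizontal distance between eye and post below 0.03 m and z of boss in the frame of mouth between 0.03 and 0.1 m and contact force between the fingers and clamp above 2 N and contact force between clamp and stand below 0.1 N and linear speed of clamp below 0.03 m/s and angular speed of clamp below 0.2 rad/s and contact force between clamp and stone_green below 0.1 N and contact force between clamp and stone_amber below 0.1 N and contact force between clamp and stone_rough below 0.1 N and contact force between clamp and tumbler_cup below 0.1 N and contact force between clamp and jar below 0.1 N and contact force between clamp and wrench below 0.1 N and distance of each of stone_rough, tumbler_cup, jar, wrench from where it was at the start of the episode below 0.03 m); the arm keeps its last pose, push and grip.
It fails at once if a polished stone hits the barrel or the other stone with over 25 N (contact force between any of stone_green, stone_amber and stand above 25 N or contact force between stone_green and stone_amber above 25 N).
It fails at once if a polished stone falls: faster than 0.6 m/s, let go ((linear speed of stone_green above 0.6 m/s and contact force between the fingers and stone_green below 0.1 N) or (linear speed of stone_amber above 0.6 m/s and contact force between the fingers and stone_amber below 0.1 N)).
It fails at once if a bystander is pushed more than 30 mm (distance of any of stone_rough, tumbler_cup, jar, wrench from where it was at the start of the episode above 0.03 m).
It also fails if it takes over 67 s, if anything falls off the work surface, if the arm or the gripper's body presses on something with over 40 N, if the wrist force passes 120 N, or if a joint passes its speed limit or range.

## Working session

There is one attempt and no reset: what is moved stays moved. The work goes in short steps, Python scripts to look and compute and a shell command to move; the robot and the scene stay as the last step left them, time stands still between calls to the robot, and variables do not carry over. Pictures are saved under pics/ and viewed, at most 10 in all, crops included, and the job is handed in when it is done.

```bash
mkdir -p pics
cat > h.py <<'E'
import numpy as np, cv2
from scipy.spatial.transform import Rotation as R
from cell import robot
def rot(o):
    o=np.array(o,float)
    if o.shape==(3,3): return o
    return R.from_euler('xyz',o).as_matrix() if o.size==3 else R.from_quat(o).as_matrix()
def ray(c,px,z):
    d=rot(c['orientation'])@np.linalg.inv(c['mtx'])@np.array([px[0],px[1],1.]); p=np.array(c['position']); return (p+d*(z-p[2])/d[2])[:2]
def proj(c,P):
    q=rot(c['orientation']).T@(np.array(P)-np.array(c['position'])); q=np.array(c['mtx'])@q; return q[:2]/q[2]
def save(c,n): cv2.imwrite('pics/'+n+'.png',cv2.cvtColor(c['color'],cv2.COLOR_RGB2BGR))
E
python3 - <<'E'
from h import *
np.set_printoptions(precision=3,suppress=True)
print(robot.sense())
for n in('top','side'):
    c=robot.read_camera(n); save(c,n+'0'); print(n,c['position'],c['orientation'],c['mtx'])
    for q in 'stand clamp stone_green stone_amber stone_rough tumbler_cup jar wrench post'.split():
        for r in robot.regions_of(n,q):
            if r['score']>.2: print(q,round(r['score'],2),np.round(r['position'],1),r['region'].sum(), ray(c,r['position'],.02))
a=[cv2.imread('pics/%s0.png'%n) for n in('top','side')]
E
```

```text
{'clock': 0.0, 'joint_positions': array([ 1.03 ,  0.287,  1.578,  0.   ,  1.279, -0.15 ]), 'joint_vel': array([ 0.001, -0.001, -0.   , -0.   , -0.001,  0.   ]), 'joint_efforts': array([  0.   , -40.596, -29.264,  -0.   ,   0.006,  -0.   ]), 'tool_pos': array([0.257, 0.624, 0.252]), 'ee_rot': array([-3.139, -0.   ,  2.751]), 'force': array([-0.502, -0.303, -0.392]), 'ft_torque': array([-0.002,  0.069, -0.018]), 'grasp_force': 0.0, 'width': 0.08527759666426575}
top [0.242 0.051 1.712] [-2.983  0.004 -1.58 ] [[512.295   0.    272.769]
 [  0.    512.295 210.969]
 [  0.      0.      1.   ]]
stand 0.71 [224.6 214.2] 3311 [0.502 0.217]
stand 0.64 [292.8 136.7] 267 [ 0.769 -0.015]
stand 0.63 [380.  193.4] 399 [ 0.568 -0.305]
clamp 0.66 [379.5 186.6] 428 [ 0.591 -0.304]
clamp 0.47 [357.9 279.8] 170 [ 0.281 -0.221]
clamp 0.42 [411.9 252.9] 751 [ 0.367 -0.402]
stone_green 0.45 [305.9 159.3] 114 [ 0.689 -0.058]
stone_amber 0.57 [314.3 244.6] 114 [ 0.398 -0.081]
stone_amber 0.56 [310.4 222.4] 112 [ 0.472 -0.069]
tumbler_cup 0.95 [413.  253.4] 778 [ 0.366 -0.405]
jar 0.57 [142.2 249.1] 404 [0.388 0.489]
wrench 0.78 [292.  137.9] 266 [ 0.764 -0.012]
post 0.91 [218.9 211.5] 3384 [0.512 0.236]
post 0.63 [141.7 249.1] 393 [0.388 0.491]
side [ 0.461 -1.115  0.823] [-2.148 -0.003 -0.055] [[514.717   0.    275.234]
 [  0.    514.717 216.659]
 [  0.      0.      1.   ]]
clamp 0.95 [309.5 321.1] 1231 [ 0.584 -0.304]
clamp 0.86 [174.6 304.3] 626 [ 0.284 -0.235]
stone_green 0.76 [337.3 252.2] 254 [ 0.683 -0.06 ]
stone_amber 0.79 [258.  254.9] 245 [ 0.478 -0.061]
stone_amber 0.77 [227.5 256.6] 233 [ 0.4   -0.064]
stone_amber 0.71 [273.1 279.6] 264 [ 0.512 -0.16 ]
stone_rough 0.55 [295.2 239. ] 211 [0.579 0.004]
tumbler_cup 0.74 [204.8 333.4] 2598 [ 0.358 -0.329]
jar 0.75 [229.7 148.8] 536 [0.394 0.569]
jar 0.6 [267.4 192.5] 3791 [0.515 0.254]
wrench 0.75 [368.5 251.7] 296 [ 0.764 -0.062]
post 0.78 [265.3 193.9] 3756 [0.509 0.246]
```

View pics/top0.png

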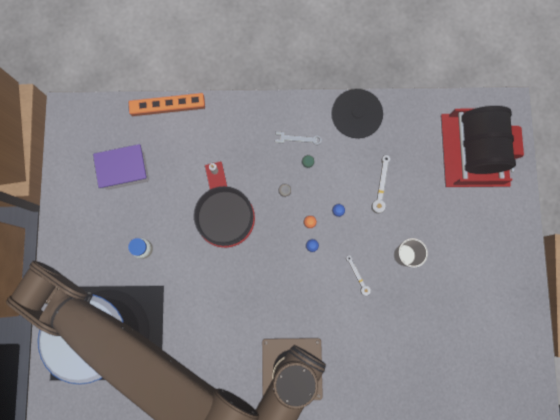

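View pics/side0.png

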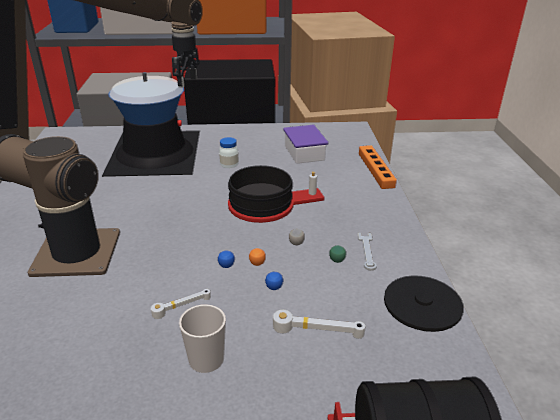

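The top view shows the barrel at (224,214) with its post at (213,168). There is one orange pebble at (310,222). The look-alikes are blue pebbles at (338,210) and (312,245), the grey one at (285,190), and the green at (308,161). The large clamp runs from its boss at (379,207) to its eye at (386,158). The small clamp at (357,275) is the wrong size. I choose the orange and green pebbles and the large clamp.

Run:
```python
from h import *
from scipy.optimize import least_squares
np.set_printoptions(precision=4,suppress=True)
C={n:robot.read_camera(n) for n in('top','side')}
hsv={n:cv2.cvtColor(C[n]['color'],cv2.COLOR_RGB2HSV) for n in C}
def blob(n,lo,hi,near,rad=14):
    m=cv2.inRange(hsv[n],lo,hi); k,l,s,ce=cv2.connectedComponentsWithStats(m)
    i=[i for i in range(1,k) if np.hypot(*(ce[i]-near))<rad and s[i,4]>3]
    if not i: return None
    i=max(i,key=lambda i:s[i,4]); return ce[i],s[i,4],l==i
def tri(obs):
    A=[];b=[]
    for n,p in obs:
        c=C[n]; d=rot(c['orientation'])@np.linalg.inv(c['mtx'])@[p[0],p[1],1]; d/=np.linalg.norm(d); M=np.eye(3)-np.outer(d,d); A.append(M); b.append(M@c['position'])
    return np.linalg.lstsq(np.vstack(A),np.hstack(b),rcond=None)[0]
for nm,lo,hi,a,b in [('amber',(5,150,80),(20,255,255),(310,222),(257,256)),('green',(60,60,20),(95,255,255),(308,161),(337,253))]:
    t=blob('top',lo,hi,a); s=blob('side',lo,hi,b)
    print(nm,t[:2],s[:2],'top@.02',ray(C['top'],t[0],.02),'tri',tri([('top',t[0]),('side',s[0])]))
# barrel fit: hull of dark mask vs model hull, both views
def circ(x,y,r,z): a=np.linspace(0,2*np.pi,120); return np.c_[x+r*np.cos(a),y+r*np.sin(a),0*a+z]
def cen(p): m=cv2.moments(cv2.convexHull(np.float32(p))); return np.array([m['m10'],m['m01']])/m['m00'],m['m00']
ob={}
for n,pt in(('top',(224,214)),('side',(262,190))):
    m=(C[n]['color'].max(2)<62).astype(np.uint8); m=cv2.morphologyEx(m,cv2.MORPH_OPEN,np.ones((3,3),np.uint8)); k,l,s,ce=cv2.connectedComponentsWithStats(m)
    i=max([i for i in range(1,k) if np.hypot(*(ce[i]-pt))<25],key=lambda i:s[i,4]); p=np.argwhere(l==i)[:,::-1]; ob[n]=cen(p); print(n,s[i],ob[n])
mod=lambda x,n: cen(np.array([proj(C[n],P) for P in np.r_[circ(x[0],x[1],.093,.087),circ(x[0],x[1],.093,.016)]]))
for ns in(['top'],['side'],['top','side']):
    f=least_squares(lambda x:np.hstack([mod(x,n)[0]-ob[n][0] for n in ns]),[.5,.22],diff_step=1e-3); print(ns,f.x,f.fun,[mod(f.x,n)[1] for n in ns])
for n,x,y,w,h,k in(('top',190,140,80,110,6),('top',340,140,70,90,6),('side',265,300,110,45,6)): 
    cv2.imwrite('pics/c_%s%d.png'%(n,x),cv2.resize(cv2.cvtColor(C[n]['color'],cv2.COLOR_RGB2BGR)[y:y+h,x:x+w],None,fx=k,fy=k,interpolation=cv2.INTER_CUBIC))
a=cv2.imread('pics/c_top190.png')[:540,:400]; b=cv2.imread('pics/c_top340.png')[:540,:400]; cv2.imwrite('pics/crop1.png',np.hstack([a,b]))
```

```text
Traceback (most recent call last):
TypeError: 'NoneType' object is not subscriptable
```

```bash
cat > m.py <<'E'
from h import *
from scipy.optimize import least_squares
np.set_printoptions(precision=4,suppress=True)
C={n:robot.read_camera(n) for n in('top','side')}
hsv={n:cv2.cvtColor(C[n]['color'],cv2.COLOR_RGB2HSV) for n in C}
def blob(n,near,rad=16,smin=70):
    b=np.int16(C[n]['color']); m=np.uint8((b.max(2)-b.min(2))>25); k,l,s,ce=cv2.connectedComponentsWithStats(m)
    i=[i for i in range(1,k) if np.hypot(*(ce[i]-near))<rad and s[i,4]>20]
    i=min(i,key=lambda i:np.hypot(*(ce[i]-near))); return ce[i],s[i,4]
def tri(obs):
    A=[];b=[]
    for n,p in obs:
        c=C[n]; d=rot(c['orientation'])@np.linalg.inv(c['mtx'])@[p[0],p[1],1]; d/=np.linalg.norm(d); M=np.eye(3)-np.outer(d,d); A.append(M); b.append(M@c['position'])
    return np.linalg.lstsq(np.vstack(A),np.hstack(b),rcond=None)[0]
E
python3 - <<'E'
from m import *
for nm,a,b in [('amber',(310,222),(257,256)),('green',(308,161),(337,253))]:
    print(nm,hsv['top'][a[1],a[0]],hsv['side'][b[1],b[0]])
    t=blob('top',a); s=blob('side',b)
    print(t,s,'top@.02',ray(C['top'],t[0],.02),'tri',tri([('top',t[0]),('side',s[0])]))
def circ(x,y,r,z): a=np.linspace(0,2*np.pi,120); return np.c_[x+r*np.cos(a),y+r*np.sin(a),0*a+z]
def cen(p): m=cv2.moments(cv2.convexHull(np.float32(p))); return np.array([m['m10'],m['m01']])/m['m00'],m['m00']
ob={}
for n,pt in(('top',(224,214)),('side',(262,190))):
    m=(C[n]['color'].max(2)<62).astype(np.uint8); m=cv2.morphologyEx(m,cv2.MORPH_OPEN,np.ones((3,3),np.uint8)); k,l,s,ce=cv2.connectedComponentsWithStats(m)
    i=max([i for i in range(1,k) if np.hypot(*(ce[i]-pt))<25],key=lambda i:s[i,4]); p=np.argwhere(l==i)[:,::-1]; ob[n]=cen(p); print(n,s[i],ob[n])
mod=lambda x,n: cen(np.array([proj(C[n],P) for P in np.r_[circ(x[0],x[1],.093,.087),circ(x[0],x[1],.093,.016)]]))
for ns in(['top'],['side'],['top','side']):
    f=least_squares(lambda x:np.hstack([mod(x,n)[0]-ob[n][0] for n in ns]),[.5,.22],diff_step=1e-3); print(ns,f.x,f.fun,[mod(f.x,n)[1] for n in ns])
cr=lambda n,x,y,w,h,k: cv2.resize(cv2.cvtColor(C[n]['color'],cv2.COLOR_RGB2BGR)[y:y+h,x:x+w],None,fx=k,fy=k,interpolation=cv2.INTER_CUBIC)
cv2.imwrite('pics/crop1.png',np.vstack([np.hstack([cr('top',195,155,65,60,6),cr('top',355,150,65,60,6)]),cr('side',260,300,130,40,6)]))
E
```

```text
amber [ 14 135 210] [ 13 177 225]
(array([309.8731, 221.3209]), np.int32(134)) (array([256.7657, 256.2218]), np.int32(239)) top@.02 [ 0.4757 -0.0676] tri [ 0.475  -0.0675  0.0211]
green [ 80  67 114] [ 79 101 116]
(array([308.1111, 160.5   ]), np.int32(72)) (array([337.1317, 251.976 ]), np.int32(167)) top@.02 [ 0.6842 -0.0659] tri [ 0.6821 -0.0655  0.0254]
top [196 188  40  29 190] (array([212.9164, 199.2444]), 494.5)
side [ 228  166   64   51 2689] (array([259.8644, 190.834 ]), 2691.5)
['top'] [0.5465 0.2511] [-0. -0.] [2732.998225447722]
['side'] [0.4915 0.2158] [-0. -0.] [2827.173937910702]
['top', 'side'] [0.5166 0.2432] [ 2.3112  8.9547  8.0111 -4.7821] [2735.6779051793274, 2723.877535589738]
```

View pics/crop1.png

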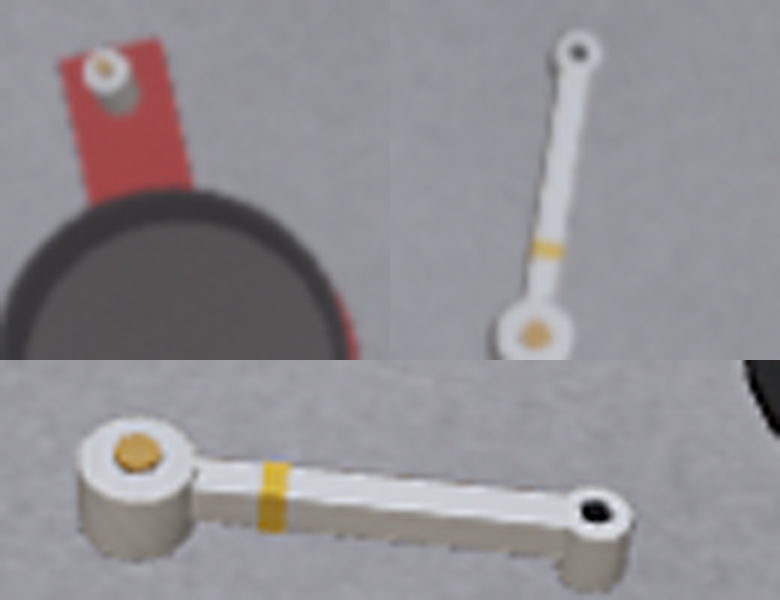

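The crop confirms the larger clamp: boss cap at (379.0,205.3), eye hole at (386.1,157.9) and the yellow band between them. The post's stud is at (211.9,165.9). I'll finish the numbers from these.

Run:
```python
from m import *
def circ(x,y,r,z): a=np.linspace(0,2*np.pi,120); return np.c_[x+r*np.cos(a),y+r*np.sin(a),0*a+z]
def cen(p): m=cv2.moments(cv2.convexHull(np.float32(p))); return np.array([m['m10'],m['m01']])/m['m00'],m['m00']
ob={}
for n,pt,th in(('top',(224,214),105),('side',(262,190),70)):
    b=np.int16(C[n]['color']); m=((b.max(2)<th)&(b.max(2)-b.min(2)<25)).astype(np.uint8); m=cv2.morphologyEx(m,cv2.MORPH_OPEN,np.ones((3,3),np.uint8)); k,l,s,ce=cv2.connectedComponentsWithStats(m)
    i=max([i for i in range(1,k) if np.hypot(*(ce[i]-pt))<25],key=lambda i:s[i,4]); p=np.argwhere(l==i)[:,::-1]; ob[n]=cen(p); print(n,s[i],ob[n])
mod=lambda x,n: cen(np.array([proj(C[n],P) for P in np.r_[circ(x[0],x[1],.093,.087),circ(x[0],x[1],.093,.016)]]))
for ns in(['top'],['side'],['top','side']):
    f=least_squares(lambda x:np.hstack([mod(x,n)[0]-ob[n][0] for n in ns]),[.5,.22],diff_step=1e-3); print(ns,f.x,f.fun,[mod(f.x,n)[1] for n in ns])
st=ray(C['top'],(211.9,165.9),.089)
b=f.x; print('post',st,'d',np.linalg.norm(st-b),'yaw',np.arctan2(*(st-b)[::-1]))
for v in({'top':((379,205.3),(386.1,157.9)),'side':((282.6,314.9),(358.8,324.9))}).items():
    B=ray(C[v[0]],v[1][0],.036);E=ray(C[v[0]],v[1][1],.028); print(v[0],B,E,np.linalg.norm(E-B),np.arctan2(*(E-B)[::-1]))
```

```text
top [ 194  187   59   58 2724] (array([223.1863, 215.4913]), 2677.0)
side [ 228  166   64   51 2740] (array([259.8907, 190.7739]), 2696.5)
['top'] [0.492 0.217] [-0. -0.] [2730.4318034446333]
['side'] [0.4916 0.2161] [ 0. -0.] [2825.870831639506]
['top', 'side'] [0.4918 0.2168] [ 0.0603  0.0698  0.0596 -0.1113] [2730.403010949027, 2823.458003200358]
post [0.6513 0.2524] d 0.1634234426412944 yaw 0.21960753325901924
top [ 0.5249 -0.2967] [ 0.6885 -0.3291] 0.16683629705449662 -0.19569316803214074
side [ 0.525  -0.2983] [ 0.6866 -0.3287] 0.16444493484705305 -0.1858716707795045
```

```bash
cat > g.py <<'E'
import sys
from h import *
# usage: g.py x y z [yaw of closing line deg] : remaining shift in tool axes as shares of 300 mm
s=robot.sense(); Rm=rot(s['ee_rot']); t=np.array([float(v) for v in sys.argv[1:4]]); d=Rm.T@(t-s['tool_pos'])/.3
print('share',np.round(d,4),'mm',np.round((t-s['tool_pos'])*1e3,1),'tilt',np.round(s['ee_rot'],3),'closing deg',np.degrees(np.arctan2(Rm[1,1],Rm[0,1])).round(2),'w',round(s['width']*1e3,1),'grip',round(s['grasp_force'],1),'F',np.round(s['force'],1),'t',round(s['clock'],2),'q',np.round(s['joint_positions'],2))
E
python3 -m creep '[[-0.05,-0.06,0,0,0,0],[-0.097,-0.116,0,0,0,0],[-0.097,-0.116,0,0,0,0],[-0.097,-0.116,0,0,0,0],[-0.097,-0.116,0,0,0,0],[-0.097,-0.116,0,0,0,0],[-0.097,-0.116,0,0,0,0],[-0.097,-0.116,0,0,0,0]]' 66 30
python3 -m creep '[[-0.097,-0.116,0,0,0,0],[-0.097,-0.116,0,0,0,0],[-0.097,-0.116,0,0,0,0],[-0.097,-0.116,0,0,0,0],[-0.097,-0.116,0,0,0,0],[-0.097,-0.116,0,0,0,0],[-0.097,-0.116,0,0,0,0],[-0.05,-0.06,0,0,0,0]]'
python3 -m creep '[[0,0,0,0,0,0],[0,0,0,0,0,0]]'
python3 g.py .475 -.0675 .026
```

```text
clock: 2.1
tool_pos: [0.3598, 0.2973, 0.2536]
ee_rot: [3.141, 0.001, 2.751]
force: [0.6, 0.1, -0.9]
width: 0.0659
grasp_force: 0.0
clock: 2.9
tool_pos: [0.4629, -0.0293, 0.2538]
ee_rot: [-3.141, 0.001, 2.748]
force: [-0.1, 0.7, -1.0]
width: 0.0661
grasp_force: 0.0
clock: 3.1
tool_pos: [0.4621, -0.0264, 0.2533]
ee_rot: [3.141, -0.0, 2.749]
force: [0.6, 0.3, 0.1]
width: 0.0662
grasp_force: 0.0
share [-0.0926 -0.1106  0.7575] mm [  12.9  -41.1 -227.3] tilt [ 3.141 -0.     2.749] closing deg 67.53 w 66.2 grip 0.0 F [0.6 0.3 0.1] t 3.1 q [-0.28 -0.2   2.08  0.    1.26 -1.46]
```

```bash
python3 -m creep '[[-0.046,-0.055,0.05,0,0,0],[-0.046,-0.055,0.1,0,0,0],[0,0,0.13,0,0,0],[0,0,0.13,0,0,0],[0,0,0.08,0,0,0],[0,0,0.04,0,0,0],[0,0,0,0,0,0]]'
python3 g.py .475 -.0675 .026
python3 - <<'E'
from m import *
c=np.hstack([cv2.resize(C[n]['color'][y:y+60,x:x+70],None,fx=5,fy=5) for n,x,y in(('side',220,215),('top',280,190))])
save({'color':c},'am')
E
```

```text
clock: 3.8
tool_pos: [0.474, -0.0658, 0.0929]
ee_rot: [-3.142, -0.004, 2.752]
force: [0.1, 0.3, 0.5]
width: 0.0658
grasp_force: 0.0
share [-0.006  -0.0039  0.223 ] mm [  1.   -1.7 -66.9] tilt [-3.142 -0.004  2.752] closing deg 67.7 w 65.8 grip 0.0 F [0.1 0.3 0.5] t 3.8 q [-0.35  0.06  2.16  0.    0.93 -1.53]
```

View pics/am.png

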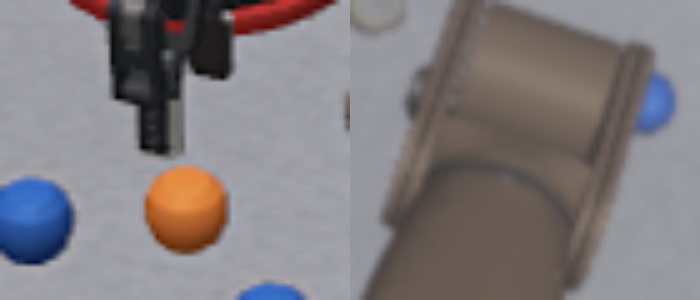

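The side crop shows the open fingers above the orange pebble (crop 185,210), with the blue ones well clear. Going down to grasp it.

```bash
python3 -m creep '[[-0.006,-0.004,0.06,0,0,0],[0,0,0.06,0,0,0],[0,0,0.05,0,0,0],[0,0,0.035,0,0,0],[0,0,0.018,0,0,0],[0,0,0,0,0,0],[0,0,0,0,0,0]]'
python3 g.py .475 -.0675 .026
python3 -m creep '[[0,0,0,0,0,0],[0,0,0,0,0,0],[0,0,0,0,0,0],[0,0,0,0,0,0],[0,0,0,0,0,0],[0,0,0,0,0,0]]' 30 30
python3 g.py .4567 .2310 .16
```

```text
clock: 4.6
tool_pos: [0.4771, -0.0693, 0.0283]
ee_rot: [3.142, 0.002, 2.751]
force: [-0.3, 0.1, -0.3]
width: 0.0663
grasp_force: 0.0
share [0.0087 0.0028 0.0075] mm [-2.1  1.8 -2.3] tilt [3.142e+00 2.000e-03 2.751e+00] closing deg 67.62 w 66.3 grip 0.0 F [-0.3  0.1 -0.3] t 4.6 q [-0.36  0.19  2.17 -0.    0.78 -1.54]
clock: 5.2
tool_pos: [0.477, -0.0693, 0.0284]
ee_rot: [3.142, 0.001, 2.751]
force: [-1.0, 0.8, 5.5]
width: 0.0428
grasp_force: 30.5
share [ 0.4434  0.8997 -0.4392] mm [-20.3 300.3 131.6] tilt [3.142e+00 1.000e-03 2.751e+00] closing deg 67.61 w 42.8 grip 30.5 F [-1.   0.8  5.5] t 5.2 q [-0.36  0.19  2.17 -0.    0.78 -1.54]
```

```bash
python3 -m creep '[[0,0,-0.02,0,0,0],[0,0,-0.06,0,0,0],[0,0,-0.1,0,0,0],[0,0,-0.14,0,0,0],[0.04,0.08,-0.1,0,0,0],[0.067,0.136,-0.02,0,0,0],[0.067,0.136,0,0,0,0],[0.067,0.136,0,0,0,0]]'
python3 -m creep '[[0.067,0.136,0,0,0,0],[0.067,0.136,0,0,0,0],[0.05,0.1,0,0,0,0],[0.02,0.04,0,0,0,0],[0,0,0,0,0,0],[0,0,0,0,0,0]]'
python3 g.py .4567 .2310 .0565
```

```text
clock: 6.0
tool_pos: [0.4649, 0.0952, 0.1599]
ee_rot: [3.141, 0.001, 2.75]
force: [1.4, 0.7, -1.3]
width: 0.0422
grasp_force: 30.8
clock: 6.6
tool_pos: [0.4556, 0.2306, 0.159]
ee_rot: [-3.14, -0.0, 2.751]
force: [0.6, -0.4, -1.4]
width: 0.0427
grasp_force: 30.9
share [-0.0029  0.003   0.3418] mm [   1.1    0.4 -102.5] tilt [-3.14  -0.     2.751] closing deg 67.61 w 42.7 grip 30.9 F [ 0.6 -0.4 -1.4] t 6.6 q [ 0.27  0.02  2.05 -0.    1.06 -0.91]
```

```bash
python3 -m creep '[[0,0,0.04,0,0,0],[0,0,0.08,0,0,0],[0,0,0.08,0,0,0],[0,0,0.06,0,0,0],[0,0,0.04,0,0,0],[0,0,0.02,0,0,0],[0,0,0.01,0,0,0],[0,0,0,0,0,0]]'
python3 -m creep '[[0,0,0,0,0,0]]'; python3 g.py .4567 .2310 .0565
```

```text
clock: 7.4
tool_pos: [0.4562, 0.2312, 0.0606]
ee_rot: [3.141, 0.0, 2.75]
force: [-0.4, 0.9, -0.9]
width: 0.0427
grasp_force: 30.9
clock: 7.5
tool_pos: [0.4565, 0.2316, 0.0613]
ee_rot: [3.141, 0.001, 2.751]
force: [0.7, -0.2, -0.6]
width: 0.0424
grasp_force: 30.9
share [-0.0013 -0.0015  0.016 ] mm [ 0.2 -0.6 -4.8] tilt [3.141e+00 1.000e-03 2.751e+00] closing deg 67.61 w 42.4 grip 30.9 F [ 0.7 -0.2 -0.6] t 7.5 q [ 0.27  0.18  2.1  -0.    0.86 -0.91]
```

```bash
python3 -m creep '[[0,0,0.005,0,0,0],[0,0,0.005,0,0,0],[0,0,0.005,0,0,0],[0,0,0.003,0,0,0],[0,0,0,0,0,0],[0,0,0,0,0,0]]'; python3 g.py .4567 .2310 .0555
```

```text
clock: 8.1
tool_pos: [0.4558, 0.2315, 0.0551]
ee_rot: [-3.142, -0.0, 2.751]
force: [0.8, -0.2, -0.8]
width: 0.0424
grasp_force: 30.9
share [-0.0034 -0.0002 -0.0015] mm [ 0.9 -0.5  0.4] tilt [-3.142 -0.     2.751] closing deg 67.61 w 42.4 grip 30.9 F [ 0.8 -0.2 -0.8] t 8.1 q [ 0.27  0.19  2.1   0.    0.85 -0.91]
```

```bash
python3 -m creep '[[0,0,0.002,0,0,0],[0,0,0,0,0,0],[0,0,0,0,0,0],[0,0,0,0,0,0],[0,0,0,0,0,0]]' 62; python3 -m creep '[[0,0,-0.02,0,0,0],[0,0,-0.05,0,0,0],[0,0,-0.1,0,0,0],[0,0,-0.14,0,0,0],[0,0,-0.14,0,0,0]]'; python3 g.py .6825 -.0658 .18
```

```text
clock: 8.6
tool_pos: [0.4558, 0.2314, 0.0545]
ee_rot: [3.142, 0.0, 2.751]
force: [-0.5, 0.5, 0.7]
width: 0.0619
grasp_force: 0.0
clock: 9.1
tool_pos: [0.4552, 0.2313, 0.1907]
ee_rot: [-3.141, -0.001, 2.751]
force: [0.2, -0.8, 0.8]
width: 0.0619
grasp_force: 0.0
share [-1.0777 -0.6268  0.0352] mm [ 227.3 -297.1  -10.7] tilt [-3.141e+00 -1.000e-03  2.751e+00] closing deg 67.61 w 61.9 grip 0.0 F [ 0.2 -0.8  0.8] t 9.1 q [ 0.27 -0.02  2.03 -0.    1.13 -0.91]
```

```bash
python3 -m creep '[[-0.07,-0.04,0,0,0,0],[-0.135,-0.078,0,0,0,0],[-0.135,-0.078,0,0,0,0],[-0.135,-0.078,0,0,0,0],[-0.135,-0.078,0,0,0,0],[-0.135,-0.078,0,0,0,0],[-0.135,-0.078,0,0,0,0],[-0.135,-0.078,0,0,0,0]]' 66; python3 -m creep '[[-0.06,-0.035,0,0,0,0],[0,0,0,0,0,0],[0,0,0,0,0,0]]'
python3 g.py .6825 -.0658 .028
python3 - <<'E'
from m import *
print('amber side',[ (np.round(r['position'],1),round(r['score'],2)) for r in robot.regions_of('top','stone_amber')])
t=blob('top',(218,218),14); print(t,tri([('top',t[0])]), ray(C['top'],t[0],.047))
E
```

```text
clock: 9.9
tool_pos: [0.6713, -0.0488, 0.1899]
ee_rot: [3.141, 0.0, 2.751]
force: [0.3, 0.0, 0.6]
width: 0.066
grasp_force: 0.0
clock: 10.2
tool_pos: [0.6827, -0.0636, 0.1892]
ee_rot: [3.141, -0.001, 2.75]
force: [-0.8, -0.2, 0.0]
width: 0.0658
grasp_force: 0.0
share [-0.0029 -0.0071  0.5375] mm [  -0.2   -2.2 -161.2] tilt [ 3.141e+00 -1.000e-03  2.750e+00] closing deg 67.57 w 65.8 grip 0.0 F [-0.8 -0.2  0. ] t 10.2 q [-0.24  0.36  1.6   0.    1.18 -1.42]
amber side [(array([339.1, 208.6]), 0.44)]
(array([218.913 , 227.7205]), np.int32(161)) [0.4492 0.2288 0.082 ] [0.4537 0.2326]
```

Amber stands in the barrel at (0.454, 0.233), as planned. Next the green.

```bash
python3 -m creep '[[-0.003,-0.007,0.06,0,0,0],[0,0,0.12,0,0,0],[0,0,0.13,0,0,0],[0,0,0.09,0,0,0],[0,0,0.06,0,0,0],[0,0,0.04,0,0,0],[0,0,0.027,0,0,0],[0,0,0.01,0,0,0]]'
python3 -m creep '[[0,0,0,0,0,0],[0,0,0,0,0,0]]'
python3 g.py .6825 -.0658 .028
```

```text
clock: 11.15
tool_pos: [0.6833, -0.0659, 0.0283]
ee_rot: [3.142, 0.001, 2.751]
force: [-0.2, -0.1, 0.1]
width: 0.0657
grasp_force: 0.0
clock: 11.35
tool_pos: [0.684, -0.0662, 0.0298]
ee_rot: [3.141, 0.002, 2.751]
force: [0.9, -0.2, 0.1]
width: 0.0661
grasp_force: 0.0
share [ 0.0052 -0.0007  0.0059] mm [-1.5  0.4 -1.8] tilt [3.141e+00 2.000e-03 2.751e+00] closing deg 67.61 w 66.1 grip 0.0 F [ 0.9 -0.2  0.1] t 11.35 q [-0.24  0.55  1.66 -0.    0.93 -1.42]
```

```bash
python3 -m creep '[[0.005,0,0.004,0,0,0],[0,0,0,0,0,0],[0,0,0,0,0,0],[0,0,0,0,0,0],[0,0,0,0,0,0],[0,0,0,0,0,0]]' 30 30
python3 g.py .527 .2022 .17
python3 -m creep '[[0,0,-0.02,0,0,0],[0,0,-0.06,0,0,0],[0,0,-0.1,0,0,0],[0,0,-0.14,0,0,0],[0,0,-0.14,0,0,0],[0,0,-0.02,0,0,0],[0,0,0,0,0,0]]'
python3 g.py .527 .2022 .17
```

```text
clock: 11.95
tool_pos: [0.6822, -0.0655, 0.0282]
ee_rot: [3.141, 0.001, 2.751]
force: [-1.3, 0.2, 6.4]
width: 0.0425
grasp_force: 30.9
share [ 0.8178  0.6281 -0.4735] mm [-155.2  267.7  141.8] tilt [3.141e+00 1.000e-03 2.751e+00] closing deg 67.61 w 42.5 grip 30.9 F [-1.3  0.2  6.4] t 11.95 q [-0.24  0.55  1.66  0.    0.92 -1.42]
clock: 12.65
tool_pos: [0.6828, -0.0656, 0.1743]
ee_rot: [3.141, 0.005, 2.751]
force: [0.0, 0.0, -1.5]
width: 0.0426
grasp_force: 30.7
share [0.8202 0.6277 0.0105] mm [-155.8  267.8   -4.3] tilt [3.141 0.005 2.751] closing deg 67.61 w 42.6 grip 30.7 F [ 0.   0.  -1.5] t 12.65 q [-0.24  0.38  1.61 -0.    1.15 -1.42]
```

```bash
python3 -m creep '[[0.05,0.038,0,0,0,0],[0.11,0.085,0,0,0,0],[0.12,0.092,0,0,0,0],[0.12,0.092,0,0,0,0],[0.12,0.092,0,0,0,0],[0.12,0.092,0,0,0,0],[0.11,0.085,0,0,0,0],[0.05,0.038,0,0,0,0]]'
python3 -m creep '[[0.02,0.014,0,0,0,0],[0,0,0,0,0,0],[0,0,0,0,0,0]]'
python3 g.py .527 .2022 .06
python3 - <<'E'
from m import *
c=np.hstack([cv2.resize(C[n]['color'][y:y+100,x:x+80],None,fx=5,fy=5) for n,x,y in(('side',220,120),('top',185,150))])
save({'color':c},'gr')
E
```

```text
clock: 13.45
tool_pos: [0.5249, 0.1993, 0.1676]
ee_rot: [-3.139, -0.007, 2.754]
force: [0.2, -0.9, -1.1]
width: 0.0425
grasp_force: 30.7
clock: 13.75
tool_pos: [0.5256, 0.2019, 0.1701]
ee_rot: [-3.14, -0.001, 2.75]
force: [0.7, -0.3, -1.4]
width: 0.0427
grasp_force: 30.7
share [-0.0042  0.0031  0.367 ] mm [   1.4    0.3 -110.1] tilt [-3.14e+00 -1.00e-03  2.75e+00] closing deg 67.59 w 42.7 grip 30.7 F [ 0.7 -0.3 -1.4] t 13.75 q [ 0.19  0.13  1.92 -0.    1.09 -0.99]
```

View pics/gr.png

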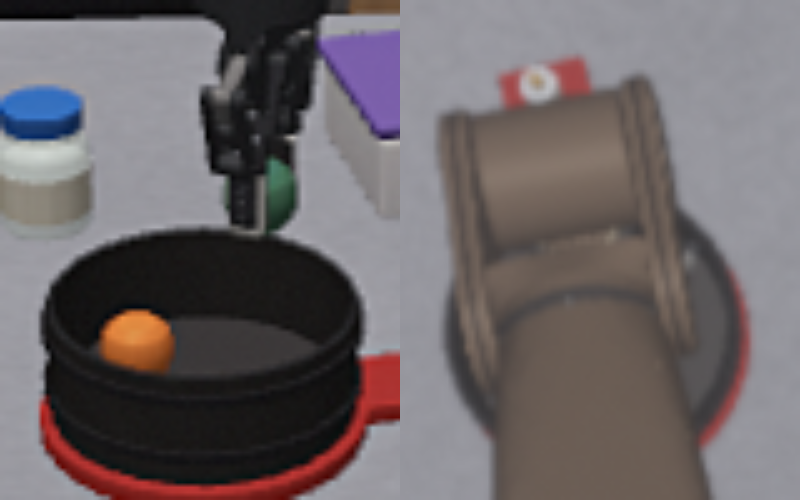

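The crop shows amber in the barrel's left part (135,340) and green held upright over its right part (265,195). Lowering it.

```bash
python3 -m creep '[[-0.004,0.003,0.04,0,0,0],[0,0,0.08,0,0,0],[0,0,0.08,0,0,0],[0,0,0.07,0,0,0],[0,0,0.05,0,0,0],[0,0,0.025,0,0,0],[0,0,0.012,0,0,0],[0,0,0.008,0,0,0]]'
python3 -m creep '[[0,0,0.006,0,0,0],[0,0,0.003,0,0,0],[0,0,0,0,0,0],[0,0,0,0,0,0]]'
python3 g.py .527 .2022 .0555
```

```text
clock: 14.65
tool_pos: [0.528, 0.2029, 0.062]
ee_rot: [3.141, 0.001, 2.751]
force: [-0.4, 0.1, -0.8]
width: 0.0424
grasp_force: 30.7
clock: 15.05
tool_pos: [0.5277, 0.203, 0.0594]
ee_rot: [3.141, 0.001, 2.751]
force: [0.3, -0.7, -0.8]
width: 0.0426
grasp_force: 30.7
share [ 0.0011 -0.0032  0.013 ] mm [-0.7 -0.8 -3.9] tilt [3.141e+00 1.000e-03 2.751e+00] closing deg 67.61 w 42.6 grip 30.7 F [ 0.3 -0.7 -0.8] t 15.05 q [ 0.19  0.29  1.97 -0.    0.88 -0.99]
```

```bash
python3 -m creep '[[0,0,0.005,0,0,0],[0,0,0.005,0,0,0],[0,0,0.005,0,0,0],[0,0,0,0,0,0],[0,0,0,0,0,0]]'; python3 -m creep '[[0,0,0,0,0,0],[0,0,0,0,0,0],[0,0,0,0,0,0],[0,0,0,0,0,0],[0,0,0,0,0,0]]' 62; python3 -m creep '[[0,0,-0.02,0,0,0],[0,0,-0.05,0,0,0],[0,0,-0.1,0,0,0],[0,0,-0.14,0,0,0],[0,0,-0.14,0,0,0],[0,0,0,0,0,0]]'; python3 g.py .5741 -.307 .18
```

```text
clock: 15.55
tool_pos: [0.5274, 0.2029, 0.0544]
ee_rot: [-3.142, -0.0, 2.751]
force: [-0.5, 1.0, -0.9]
width: 0.0424
grasp_force: 30.8
clock: 16.05
tool_pos: [0.5275, 0.2029, 0.0545]
ee_rot: [3.142, 0.0, 2.751]
force: [0.4, -0.3, -0.8]
width: 0.0621
grasp_force: 0.0
clock: 16.65
tool_pos: [0.5318, 0.2039, 0.199]
ee_rot: [3.133, 0.013, 2.751]
force: [1.0, 1.0, 0.6]
width: 0.0618
grasp_force: 0.0
share [-0.778  -1.5215  0.0602] mm [  42.3 -510.9  -19. ] tilt [3.133 0.013 2.751] closing deg 67.62 w 61.8 grip 0.0 F [1.  1.  0.6] t 16.65 q [ 0.19  0.1   1.9   0.    1.13 -0.99]
```

```bash
python3 -m creep '[[-0.035,-0.069,0,0,0,0],[-0.071,-0.138,0,0,0,0],[-0.071,-0.138,0,0,0,0],[-0.071,-0.138,0,0,0,0],[-0.071,-0.138,0,0,0,0],[-0.071,-0.138,0,0,0,0],[-0.071,-0.138,0,0,0,0],[-0.071,-0.138,0,0,0,0]]' 50
python3 -m creep '[[-0.071,-0.138,0,0,0,0],[-0.071,-0.138,0,0,0,0],[-0.071,-0.138,0,0,0,0],[-0.035,-0.069,0,0,0,0],[0,0,0,0,0,-0.1],[0,0,0,0,0,-0.156],[0,0,0,0,0,0],[0,0,0,0,0,0]]'
python3 g.py .5741 -.307 .022
python3 - <<'E'
from m import *
c=np.hstack([cv2.resize(C[n]['color'][y:y+100,x:x+w],None,fx=5,fy=5) for n,x,y,w in(('side',265,250,100),('top',190,170,60))])
save({'color':c},'cl')
for v in((218,227),(228,205)): 
    t=blob('top',v,14); print(t,ray(C['top'],t[0],.047))
E
```

```text
clock: 17.45
tool_pos: [0.5566, -0.1469, 0.1903]
ee_rot: [3.142, 0.001, 2.751]
force: [0.9, -0.3, 0.3]
width: 0.0503
grasp_force: 0.0
clock: 18.25
tool_pos: [0.5703, -0.3072, 0.1898]
ee_rot: [-3.141, 0.0, 2.95]
force: [0.6, 0.4, 0.6]
width: 0.0501
grasp_force: 0.0
share [-0.0122  0.0032  0.5594] mm [   3.8    0.2 -167.8] tilt [-3.141  0.     2.95 ] closing deg 78.99 w 50.1 grip 0.0 F [0.6 0.4 0.6] t 18.25 q [-0.65  0.28  1.7  -0.    1.16 -2.03]
(array([218.8688, 227.725 ]), np.int32(160)) [0.4537 0.2327]
(array([228.0814, 205.407 ]), np.int32(86)) [0.5275 0.2029]
```

View pics/cl.png

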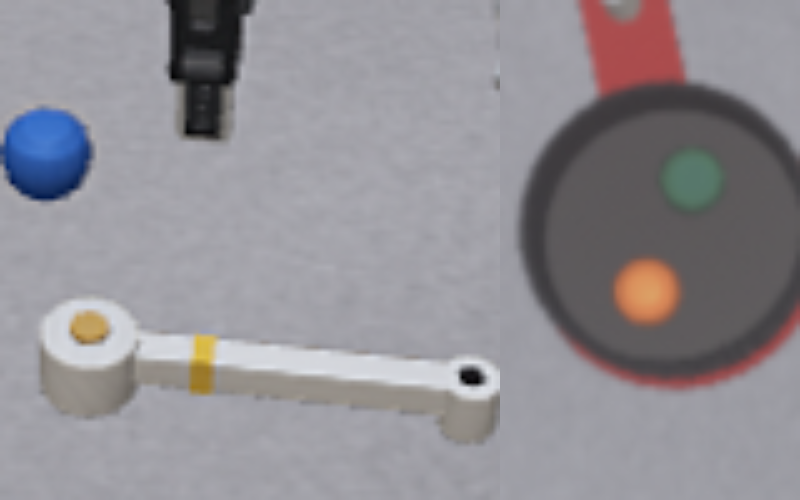

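Both stones stand in the barrel, at (0.454,0.233) and (0.528,0.203). The fingers are in line with the clamp's yellow band (crop 203,365). Grasping the clamp.

```bash
python3 -m creep '[[-0.012,0.003,0.06,0,0,0],[0,0,0.12,0,0,0],[0,0,0.13,0,0,0],[0,0,0.1,0,0,0],[0,0,0.06,0,0,0],[0,0,0.04,0,0,0],[0,0,0.025,0,0,0],[0,0,0,0,0,0]]'
python3 -m creep '[[0,0,0,0,0,0]]'; python3 g.py .5741 -.307 .025
```

```text
clock: 19.15
tool_pos: [0.5741, -0.3071, 0.0286]
ee_rot: [3.142, -0.0, 2.952]
force: [0.5, -0.0, 0.2]
width: 0.0497
grasp_force: 0.0
clock: 19.25
tool_pos: [0.5749, -0.3078, 0.0304]
ee_rot: [-3.14, 0.002, 2.952]
force: [0.3, 1.3, 0.6]
width: 0.0498
grasp_force: 0.0
share [0.0033 0.002  0.0179] mm [-0.8  0.8 -5.4] tilt [-3.140e+00  2.000e-03  2.952e+00] closing deg 79.13 w 49.8 grip 0.0 F [0.3 1.3 0.6] t 19.25 q [-0.65  0.49  1.75  0.    0.89 -2.03]
```

```bash
python3 -m creep '[[0,0,0.008,0,0,0],[0,0,0.006,0,0,0],[0,0,0,0,0,0],[0,0,0,0,0,0]]'
python3 -m creep '[[0,0,0,0,0,0],[0,0,0,0,0,0],[0,0,0,0,0,0],[0,0,0,0,0,0],[0,0,0,0,0,0],[0,0,0,0,0,0],[0,0,0,0,0,0]]' 5 70
python3 -m creep '[[0,0,-0.01,0,0,0],[0,0,-0.02,0,0,0],[0,0,-0.04,0,0,0],[0,0,-0.06,0,0,0],[0,0,-0.06,0,0,0],[0,0,-0.03,0,0,0],[0,0,0,0,0,0],[0,0,0,0,0,0]]'
python3 g.py .5741 -.307 .25;  python3 - <<'E'
from m import *
c=cv2.resize(C['side']['color'][230:350,250:390],None,fx=5,fy=5)
save({'color':c},'lift')
E
```

```text
clock: 19.65
tool_pos: [0.574, -0.3072, 0.0249]
ee_rot: [-3.141, 0.0, 2.952]
force: [0.4, 0.7, -1.2]
width: 0.0501
grasp_force: 0.0
clock: 20.35
tool_pos: [0.5742, -0.307, 0.025]
ee_rot: [3.141, 0.0, 2.952]
force: [-1.2, 1.7, 3.3]
width: 0.0144
grasp_force: 70.6
clock: 21.15
tool_pos: [0.574, -0.3071, 0.0912]
ee_rot: [-3.141, 0.0, 2.952]
force: [0.7, -0.3, -5.3]
width: 0.0147
grasp_force: 69.6
share [-5.000e-04  3.000e-04 -5.294e-01] mm [1.000e-01 1.000e-01 1.588e+02] tilt [-3.141  0.     2.952] closing deg 79.13 w 14.7 grip 69.6 F [ 0.7 -0.3 -5.3] t 21.15 q [-0.65  0.4   1.74 -0.    0.99 -2.03]
```

View pics/lift.png

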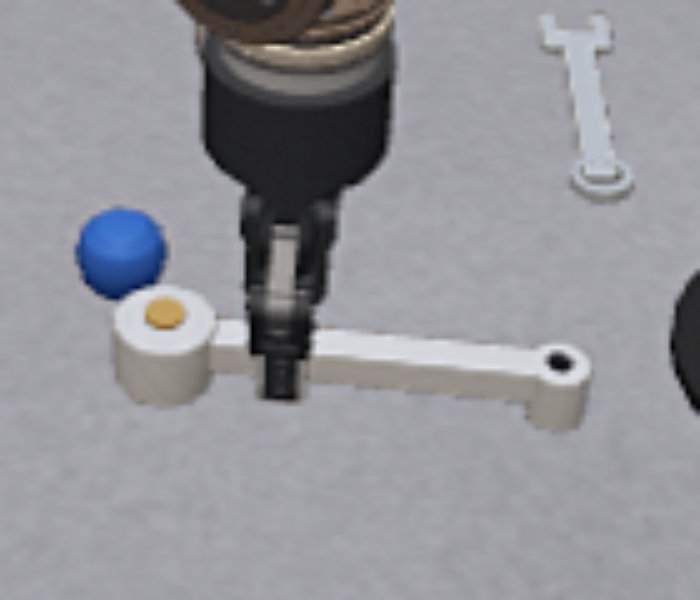

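Clamp lifted level, band between the pads (280,370), boss at (165,345), eye at (557,385). Carrying it to the barrel.

```bash
python3 -m creep '[[0,0,-0.04,0,0,0],[0,0,-0.09,0,0,0],[0,0,-0.12,0,0,0],[0.01,0.04,-0.08,0,0,0],[0.02,0.08,-0.03,0,0,0],[0.03,0.12,0,0,0,0],[0.031,0.123,0,0,0,0],[0.031,0.123,0,0,0,0]]'
python3 -m creep '[[0.031,0.123,0,0,0,0],[0.031,0.123,0,0,0,0],[0.031,0.123,0,0,0,0],[0.031,0.123,0,0,0,0],[0.031,0.123,0,0,0,0],[0.031,0.123,0,0,0,0],[0.031,0.123,0,0,0,0],[0.031,0.123,0,0,0,0]]'
python3 -m creep '[[0.03,0.11,0,0,0,0],[0.025,0.09,0,0,0,0],[0.015,0.055,0,0,0,0],[0,0.02,0,0,0,0],[0,0,0,0,0,0],[0,0,0,0,0,0]]'
python3 g.py .5406 .2275 .172
```

```text
clock: 22.05
tool_pos: [0.5652, -0.1558, 0.1991]
ee_rot: [3.141, 0.0, 2.951]
force: [0.5, 0.5, -4.8]
width: 0.0144
grasp_force: 69.6
clock: 22.85
tool_pos: [0.5477, 0.1484, 0.1992]
ee_rot: [3.142, 0.0, 2.952]
force: [0.6, 0.2, -4.8]
width: 0.0147
grasp_force: 69.6
clock: 23.45
tool_pos: [0.5434, 0.2308, 0.1986]
ee_rot: [-3.141, -0.0, 2.951]
force: [-1.1, 0.2, -5.9]
width: 0.0151
grasp_force: 69.5
share [ 0.007  -0.0124  0.0888] mm [ -2.8  -3.3 -26.6] tilt [-3.141 -0.     2.951] closing deg 79.08 w 15.1 grip 69.5 F [-1.1  0.2 -5.9] t 23.45 q [ 0.23  0.15  1.84 -0.    1.15 -1.15]
```

```bash
python3 -m creep '[[0.007,-0.012,0,0,0,-0.05],[0,0,0,0,0,-0.11],[0,0,0.02,0,0,-0.12],[0,0,0.03,0,0,-0.12],[0,0,0.025,0,0,-0.08],[0,0,0.014,0,0,-0.042],[0,0,0,0,0,0],[0,0,0,0,0,0]]'
python3 -m creep '[[0,0,0,0,0,0],[0,0,0,0,0,0],[0,0,0,0,0,0]]'
python3 g.py .5406 .2275 .172
python3 - <<'E'
from m import *
c=np.hstack([cv2.resize(C[n]['color'][y:y+120,x:x+80],None,fx=5,fy=5) for n,x,y in(('side',240,110),('top',185,140))])
save({'color':c},'fin')
s=robot.sense(); th=2.951+.41
th=s['ee_rot'][2]-np.pi; d=np.array([np.cos(th),np.sin(th)]); B=s['tool_pos'][:2]-.05*d; E=B+.165*d
print('pred boss cap side/top px',[proj(C[n],[*B,s['tool_pos'][2]-.025+.036]) for n in C],'eye',[proj(C[n],[*E,s['tool_pos'][2]-.025+.028]) for n in C],B,E)
E
```

```text
clock: 24.25
tool_pos: [0.5407, 0.2278, 0.1722]
ee_rot: [-3.141, 0.0, -2.923]
force: [0.1, 0.1, -5.5]
width: 0.0149
grasp_force: 69.5
clock: 24.55
tool_pos: [0.5405, 0.2287, 0.1724]
ee_rot: [-3.142, 0.001, -2.922]
force: [0.4, -0.3, -4.8]
width: 0.0149
grasp_force: 69.5
share [ 0.0007 -0.0039  0.0013] mm [ 0.1 -1.2 -0.4] tilt [-3.142e+00  1.000e-03 -2.922e+00] closing deg 102.6 w 14.9 grip 69.5 F [ 0.4 -0.3 -4.8] t 24.55 q [ 0.23  0.17  1.87 -0.    1.1  -1.56]
pred boss cap side/top px [array([219.0105, 209.5766]), array([259.3329, 149.5968])] eye [array([208.0108, 158.6639]), array([313.9771, 145.5581])] [0.4916 0.2179] [0.6526 0.2539]
```

View pics/fin.png

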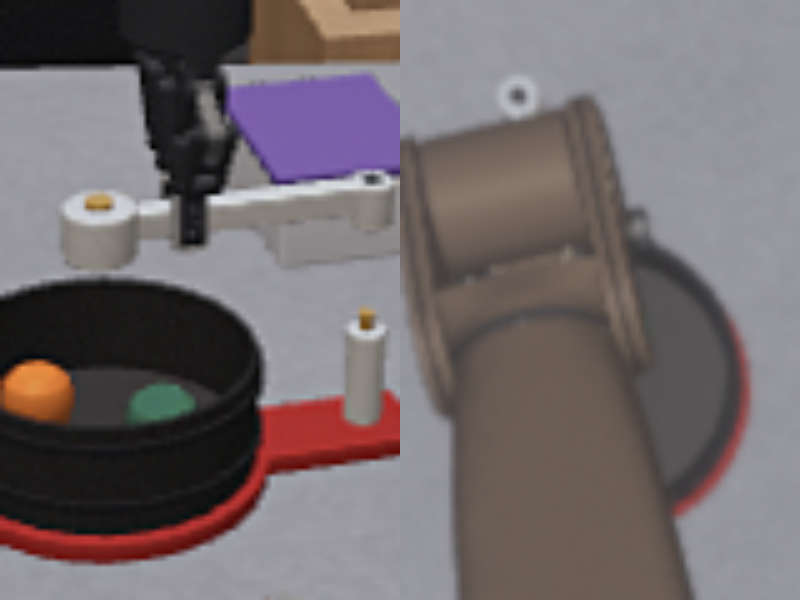

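The final view matches the prediction: boss cap seen at (98,201) against (97,198), and eye at (372,178) against (370,178). Boss is over the barrel, eye over the post, both stones inside and the arm level. Handing in.

```bash
python3 -c "
from cell import robot
print(robot.finish_job())"
```

```text
the job is handed in; nothing more can be done
None
```

I handed the job in at about 25 s with both stones let go in the barrel and the clamp arm held still and level about 6 cm above the rim, boss over the barrel and eye over the post. The hand-in gave no verdict.

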